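# Seal the blue-lidded dry box corner by corner

## Task

Two small dry boxes stand on the bench with their lids only laid on, standing a few millimetres proud on their gaskets. Seal the one with the blue lid: press its lid down corner by corner, in turn, until it sits flat and fully home all round. Leave the box with the grey lid as it is.

Things in the scene. Friction and masses are not known exactly. Their poses are not given: they have to be found in the camera images.
- lid_blue: loose blue lid, 126 x 102 mm (x by y), with a 15 mm skirt round the box's neck, 3 mm play. Origin: centre of the underside of its 8 mm top plate, z up. Four black rubber press discs, 22 mm across, at x = +-39, y = +-28 mm, tops 10.5 mm above the origin; an indicator in the middle is 1 mm taller. While one corner goes down the opposite one lifts as much: the lid may rock until all four are in.
- box_blue: white dry box under the blue lid, 126 x 102 mm, fixed, with an orange gasket hidden under the lid; origin: centre of its underside, on the bench, x along the long side. The lid's origin is 87 mm above it at the start, 80 when sealed. By each disc, nearer the corner, a gasket pad gives way at about 6 N, sinks 7 mm to a hard stop and stays down, each by itself: a slow press of about 15 N per disc does it.
- lid_grey: grey lid of the other white dry box, the same in every size, its origin likewise; to be left as it is
Mind the look-alikes: they are no part of the job. There is more than one size of the lid_blue; the job needs the larger.

How it is judged:
On the way:
1. a single corner or side of the blue lid goes down first, so that the lid leans by more than 2 degrees (angle between lid_blue's own z axis and vertical above 0.035 rad), for 0.1 s.
At the end, for the whole second after the job is handed in: the blue lid lies at rest on its box, all four corners pressed home: its origin at most 82.5 mm over the box's (80 when sealed, 87 at the start), level to 1.7 degrees and within 10 mm of the box's centre (z of lid_blue in the frame of box_blue between 0.077 and 0.0825 m and angle between lid_blue's own z axis and vertical below 0.03 rad and horizontal distance between lid_blue and box_blue below 0.01 m and linear speed of lid_blue below 0.02 m/s); the robot touches nothing.
It fails at once if the grey lid is pressed in at a corner or shifted (it leans more than 3.4 degrees or moves more than 15 mm), or is pressed down flat by more than 3 mm (distance of lid_grey from where it was at the start of the episode above 0.015 m or angle between lid_grey's own z axis and vertical above 0.06 rad or height (world z) of lid_grey below 0.084 m).
It also fails if it takes over 45 s, if anything falls off the work surface, if the arm or the gripper's body presses on something with over 40 N, if the wrist force passes 120 N, or if a joint passes its speed limit or range.

## Robot

A 6-joint arm with a two-finger parallel gripper is mounted at the origin on a cart in front of the work surface, level with it; the furniture and walls round the work are solid. World frame = base frame: x ahead of the robot, y to its left, z up, the work surface at z = 0. Lengths are in m, angles in rad, forces in N, time in s.
With the tool pointing down it reaches from about 0.35 to 0.875 m from the base axis. Payload 4.2 kg.
Tool frame: the origin (TCP) lies midway between the tips of the shut fingers; the grasp point (between the pads) lies 19 mm behind it; z points along the fingers, y is the line along which they close (so a half turn about z gives the same grasp; the last joint's range is limited). The gripper opens to 87 mm and grips with 3 to 60 N. Pads are 19 mm wide; open, the fingers measure 117 mm over their backs; the gripper's body (75 mm by 190 mm) begins 51 mm behind the grasp point.
Start: joints at [-0.926, 0.385, 0.008, 0, -1.194, -0.259], TCP at [0.235, -0.579, 0.223] pointing down, gripper open.
Joint ranges: [-3.14, 3.14], [-1.21, 2.06], [-1.07, 1.41], [-3.16, 2.05], [-2.99, -0.16], [-3.1, 3.1]. Speed limits (rad/s): [2.79, 2.79, 3.14, 3.14, 3.14, 3.14].

## Interface

Orientations are given as a rotation vector (axis times angle).
In Python, from plant import manip gives the robot as it stands. The module is installed in compiled form; this text tells all that it offers.
- The arm moves only by the tool arm_command, never from a script. Its argument "motion" is one flat list of numbers, 7 for each row, row after row: the shift along the world's x, y, z in m, then the turn, a rotation vector about the world's x, y, z in rad, then the finger opening in m, from 0 to 0.087. In form: [dx, dy, dz, rx, ry, rz, jaw, dx, dy, dz, rx, ry, rz, jaw, ...]. A call has 1 to 5 rows; each row is the pose to reach, as a shift and turn from the pose commanded when the call began; what a row does not reach only later rows make up. A row lasts 1/12 s, in which the tool goes at most 41.7 mm and 7.16 degrees, less where a joint would pass 70% of its speed; a pose out of reach is approached as far as the arm can. A call with a gripper value outside its range is refused whole. The fingers move at their own pace and stop on an object; "newtons" is the grip in N (left out, the last holds). Time passes only in rows, so rows that repeat a pose let the fingers close. It gives the time, the measured TCP pose, the force, the opening and the grip force at its end, in the units of the state.
- manip.state(): the state, without advancing time (a new reading comes with each control period).
- manip.capture(name): name is "side" or "top"; returns a dict with "img" (400x640x3 uint8, red, green, blue), "mtx" (3x3 intrinsics, pixels), "D" ([k1, k2, p1, p2, k3] as OpenCV has them; the pictures are not rectified), "world_from_camera" (4x4, takes a point from camera to world coordinates). Camera axes: x right, y up, looking along -z (the intrinsics and any distortion apply to the point x, -y, -z); pixel columns grow to the right and rows downward; lengths in m; the calibration is good to about 2 mm. A picture is of the moment at which its call begins. There is no depth.
- manip.finish_job(): hands the job in; it is judged then, once.
Trained networks look in a picture, given as the dict that the camera call returned (one of the last four; its "shot" number tells which), for a name from the list of things; names that differ only in an ending like _2 or _b are one class to them, and where a whole thing is asked for, a point or a joint stands for the part that bears it (a point fixed in the world has none). Each returns a list of dicts, best first, with "confidence" (0 to 1); they miss things now and then, are a little off and sometimes report something else, mostly with a low value. They report only what shows in the picture. A call takes as long as a camera call. They do not tell look-alikes from the thing itself.
- manip.recognise(picture, target): "centre" ([x, y, z] in m, in world coordinates, good to about 4 mm: the middle of the surface that is visible of it).
The state is a dict: "time": time; "qpos": joint angles; "qvel": joint speeds; "effort": joint torques, N m; "ee_pos": TCP position; "tcp_rot": TCP orientation; "ft_force": force on the tool from outside, world axes, zero at the start; "wrist_torque": the same for the moment, N m; "finger_gap": finger opening in m; "grip_force": force on a finger pad.
Only numpy, scipy, OpenCV 4.12 (cv2) and the standard library are available. Lean on these libraries where they do the work, as an engineer would, in place of code of your own. Each camera call takes 0.05 s, during which the arm holds its last target. There are 200 camera calls.

## Working session

There is one attempt and no reset: what is moved stays moved. The work goes in short steps, Python scripts to look and compute and a tool call to move; the robot and the scene stay as the last step left them, time stands still between calls to the robot, and variables do not carry over. Pictures are saved under pics/ and viewed, at most 10 in all, crops included, and the job is handed in when it is done.

Besides the shell and the picture viewer there is one more tool, called after "Request:" as name(argument=value, ...), one argument or row to a line, values as JSON. arm_command: Moves the arm, as the interface text tells. Its arguments: {"type":"object","properties":{"motion":{"type":"array"},"newtons":{"type":"number"}},"required":["motion"]}

```bash
mkdir -p pics; python3 - <<'E'
from plant import manip
import cv2,pickle
s=manip.state(); print(s['time'],s['ee_pos'],s['tcp_rot'],s['finger_gap'])
for n in ['top','side']:
    p=manip.capture(n); pickle.dump(p,open(n+'.pkl','wb'))
    cv2.imwrite(f'pics/{n}0.png',p['img'][:,:,::-1])
    for t in ['lid_blue','box_blue','lid_grey']:
        print(n,t,[(r['confidence'],r['centre']) for r in manip.recognise(p,t)])
E
```

```text
0.0 [ 0.23497527 -0.57848986  0.22145537] [ 0.60192046 -3.08283081 -0.00336043] 0.08697326744964795
top lid_blue [(0.88, [0.5574, -0.2853, 0.0983]), (0.64, [0.4891, -0.1224, 0.0172])]
top box_blue [(0.79, [0.5165, -0.2517, 0.0405])]
top lid_grey [(0.6, [0.5485, 0.0426, 0.0941])]
side lid_blue [(0.81, [0.4861, -0.1136, 0.0135]), (0.66, [0.5521, -0.2716, 0.0959])]
side box_blue [(0.7, [0.5389, -0.2442, 0.0333])]
side lid_grey [(0.66, [0.5426, 0.0577, 0.0925])]
```

View pics/top0.png

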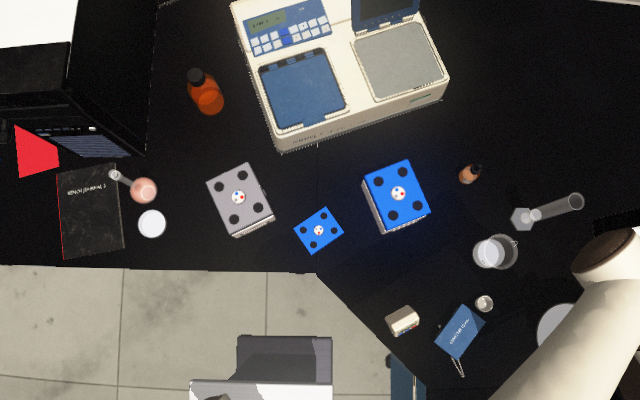

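View pics/side0.png

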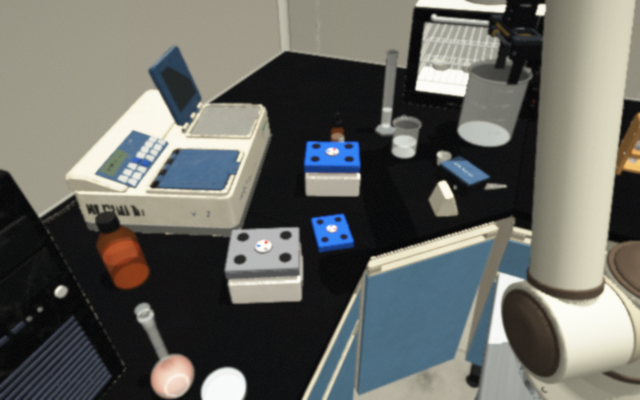

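The top view has two blue lids with four discs each. The large one, on its white box, is around (397,195). A small look-alike lies on the bench around (319,231). The grey lid is at (240,198). The larger blue lid on the box fits the description, so I'll confirm it in a crop and measure its discs.

```bash
cat > h.py <<'E'
import numpy as np,cv2,pickle
def ray(p,uv):
    n=cv2.undistortPoints(np.array(uv,float).reshape(-1,1,2),p['mtx'],np.array(p['D'],float)).reshape(-1,2)
    T=np.array(p['world_from_camera']); d=np.c_[n[:,0],-n[:,1],-np.ones(len(n))]@T[:3,:3].T
    return T[:3,3],d
def onz(p,uv,z):
    o,d=ray(p,uv); return o+d*((z-o[2])/d[:,2])[:,None]
def proj(p,X):
    T=np.linalg.inv(np.array(p['world_from_camera'])); c=np.atleast_2d(X)@T[:3,:3].T+T[:3,3]
    return cv2.projectPoints(c*[1,-1,-1],np.zeros(3),np.zeros(3),p['mtx'],np.array(p['D'],float))[0].reshape(-1,2)
def discs(p,c,r):
    """dark blobs inside the blue region nearest pixel c"""
    im=p['img'].astype(int); blue=((im[:,:,2]>im[:,:,0]+60)&(im[:,:,2]>120)).astype(np.uint8)
    n,l,st,ce=cv2.connectedComponentsWithStats(blue)
    k=1+np.argmin(np.linalg.norm(ce[1:]-c,axis=1)+1e3*(st[1:,4]<200))
    cs,_=cv2.findContours((l==k).astype(np.uint8),cv2.RETR_CCOMP,cv2.CHAIN_APPROX_NONE)
    m=np.zeros_like(blue); cv2.drawContours(m,[cv2.convexHull(max(cs,key=len))],-1,1,-1)
    dark=((im.max(2)<110)&(m>0)).astype(np.uint8)
    n,l2,st,ce=cv2.connectedComponentsWithStats(dark)
    return [(ce[i],st[i,4]) for i in range(1,n) if st[i,4]>r]
E
python3 - <<'E'
from h import *
for n,c in [('top',(397,195)),('side',(332,155))]:
    p=pickle.load(open(n+'.pkl','rb'))
    b=discs(p,c,12)
    W=onz(p,[x[0] for x in b],0.0975)
    for x,w in zip(b,W): print(n,x[0].round(1),x[1],w.round(4))
    if len(b)==4: print('mean',W.mean(0).round(4), np.sort(np.linalg.norm(W-W.mean(0),axis=1)).round(4))
p=pickle.load(open('top.pkl','rb'))
im=p['img'][130:270,290:470,::-1]
cv2.imwrite('pics/crop1.png',cv2.resize(im,None,fx=4,fy=4,interpolation=cv2.INTER_CUBIC))
print('cyl/beaker base',onz(p,[(487,252),(580,202),(522,220)],0.0).round(3), onz(p,[(575,202)],0.15).round(3))
print('tcp px',proj(p,[0.235,-.579,.22]))
E
```

```text
top [402.2 171.6] 67 [ 0.6059 -0.3018  0.0975]
top [378.  181.1] 68 [ 0.5848 -0.2498  0.0975]
top [417.1 205.2] 68 [ 0.5339 -0.3311  0.0975]
top [392.6 215. ] 70 [ 0.5127 -0.2791  0.0975]
mean [ 0.5594 -0.2904  0.0975] [0.0479 0.0479 0.0479 0.048 ]
side [315.8 145.6] 20 [ 0.6053 -0.296   0.0975]
side [348.2 145.8] 19 [ 0.5336 -0.3251  0.0975]
side [314.9 158.4] 23 [ 0.5835 -0.2444  0.0975]
side [348.9 158.6] 25 [ 0.5118 -0.2742  0.0975]
mean [ 0.5585 -0.2849  0.0975] [0.0473 0.0476 0.048  0.0481]
cyl/beaker base [[ 0.443 -0.513  0.   ]
 [ 0.562 -0.754  0.   ]
 [ 0.518 -0.602  0.   ]] [[ 0.534 -0.65   0.15 ]]
tcp px [[570.18243127 358.72089276]]
```

View pics/crop1.png

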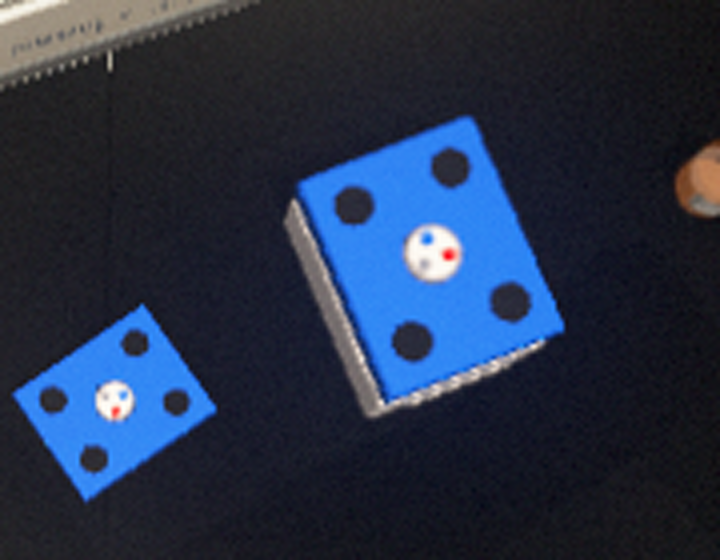

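The crop confirms it. The large lid on the white box is the target, and its disc spacing of 48 mm from centre matches. The small one is the decoy. The tool's yaw already matches the lid. I'll press with shut fingers, going over disc D first.

Request:
arm_command(
  motion=[0.028,0.03,0,0,0,0,0,0.056,0.06,0,0,0,0,0,0.084,0.09,0,0,0,0,0,0.112,0.12,0,0,0,0,0,0.14,0.15,0,0,0,0,0],
  newtons=20,
)

```text
time: 0.82
ee_pos: [0.3761, -0.4276, 0.2227]
tcp_rot: [-0.601, 3.083, -0.0]
ft_force: [0.1, 0.0, -0.0]
finger_gap: 0.0612
grip_force: 0.0
```

Request:
arm_command(
  motion=[0.028,0.03,0,0,0,0,0,0.056,0.06,0,0,0,0,0,0.084,0.09,0,0,0,0,0,0.112,0.12,0,0,0,0,0,0.137,0.152,0,0,0,0,0],
)

```text
time: 1.23
ee_pos: [0.5137, -0.2754, 0.2228]
tcp_rot: [-0.602, 3.083, -0.001]
ft_force: [0.5, 0.1, -0.3]
finger_gap: 0.0283
grip_force: 0.0
```

Request:
arm_command(
  motion=[0,0,-0.025,0,0,0,0,0,0,-0.05,0,0,0,0,0,0,-0.075,0,0,0,0,0,0,-0.09,0,0,0,0,0,0,-0.09,0,0,0,0],
)

```text
time: 1.65
ee_pos: [0.5099, -0.2759, 0.1287]
tcp_rot: [0.6, -3.077, -0.006]
ft_force: [0.4, 0.0, -0.9]
finger_gap: 0.0016
grip_force: 0.0
```

Request:
arm_command(
  motion=[0.002,-0.001,-0.006,0,0,0,0,0.002,-0.001,-0.012,0,0,0,0,0.002,-0.001,-0.018,0,0,0,0,0.002,-0.001,-0.023,0,0,0,0,0.002,-0.001,-0.025,0,0,0,0],
)

```text
time: 2.07
ee_pos: [0.514, -0.278, 0.1072]
tcp_rot: [0.602, -3.083, -0.0]
ft_force: [-0.2, -0.0, 0.7]
finger_gap: 0.0003
grip_force: 0.0
```

```bash
python3 - <<'E'
from plant import manip
import cv2
from h import *
a=manip.capture('side')['img'][100:220,260:420,::-1]
b=manip.capture('top')['img'][130:250,320:480,::-1]
cv2.imwrite('pics/c2.png',cv2.resize(np.vstack([a,b]),None,fx=2.5,fy=2.5,interpolation=cv2.INTER_CUBIC))
s=manip.state(); print(s['time'],s['ee_pos'],s['ft_force'])
E
```

```text
2.1667 [ 0.51404554 -0.2780437   0.10736787] [-0.22682626 -0.89791291 -0.06822804]
```

View pics/c2.png

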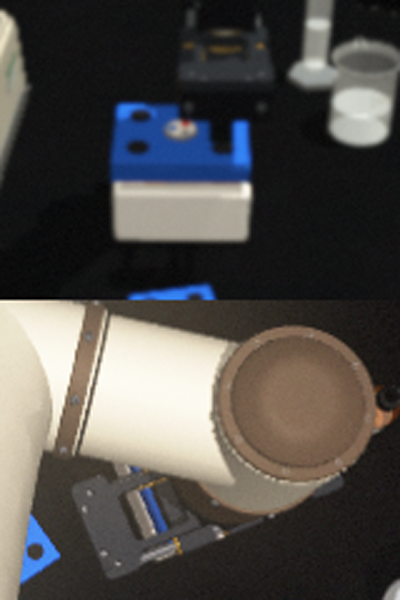

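The side crop shows the shut fingers (222,135) just above the near-right disc, so they are lined up. Now the slow press.

Request:
arm_command(
  motion=[0,0,-0.004,0,0,0,0,0,0,-0.008,0,0,0,0,0,0,-0.01,0,0,0,0,0,0,-0.011,0,0,0,0,0,0,-0.012,0,0,0,0],
)

```text
time: 2.58
ee_pos: [0.514, -0.278, 0.0969]
tcp_rot: [0.603, -3.083, 0.0]
ft_force: [-3.8, 3.7, 10.0]
finger_gap: 0.0007
grip_force: 4.9
```

Request:
arm_command(
  motion=[0,0,-0.001,0,0,0,0,0,0,-0.002,0,0,0,0,0,0,-0.003,0,0,0,0,0,0,-0.004,0,0,0,0,0,0,-0.004,0,0,0,0],
)

```text
time: 3.0
ee_pos: [0.5135, -0.2777, 0.0932]
tcp_rot: [0.603, -3.082, -0.0]
ft_force: [-3.4, 3.2, 10.3]
finger_gap: 0.0004
grip_force: 5.2
```

Request:
arm_command(
  motion=[0,0,-0.001,0,0,0,0,0,0,-0.002,0,0,0,0,0,0,-0.003,0,0,0,0,0,0,-0.004,0,0,0,0,0,0,-0.004,0,0,0,0],
)

```text
time: 3.42
ee_pos: [0.5138, -0.2781, 0.0921]
tcp_rot: [0.605, -3.082, 0.002]
ft_force: [-8.2, 5.5, 23.2]
finger_gap: 0.0005
grip_force: 11.6
```

D has reached its hard stop (23 N). Lift and move over to C.

Request:
arm_command(
  motion=[0,0,0.02,0,0,0,0,0,0,0.035,0,0,0,0,0.011,-0.026,0.035,0,0,0,0,0.022,-0.051,0.035,0,0,0,0,0.022,-0.051,0.03,0,0,0,0],
)

```text
time: 3.83
ee_pos: [0.5389, -0.3327, 0.1189]
tcp_rot: [-0.599, 3.08, -0.007]
ft_force: [0.8, 0.5, 0.4]
finger_gap: 0.0004
grip_force: 0.0
```

Request:
arm_command(
  motion=[0,0,-0.005,0,0,0,0,0,0,-0.01,0,0,0,0,0,0,-0.014,0,0,0,0,0,0,-0.017,0,0,0,0,0,0,-0.02,0,0,0,0],
)

```text
time: 4.25
ee_pos: [0.5359, -0.3284, 0.0971]
tcp_rot: [0.603, -3.082, -0.001]
ft_force: [-0.0, 0.1, 0.1]
finger_gap: 0.0004
grip_force: 0.0
```

```bash
python3 - <<'E'
from plant import manip
import cv2
from h import *
a=manip.capture('side')['img'][100:220,260:420,::-1]
cv2.imwrite('pics/c3.png',cv2.resize(a,None,fx=3,fy=3,interpolation=cv2.INTER_CUBIC))
s=manip.state(); print(s['time'],s['ee_pos'],s['ft_force'])
E
```

```text
4.3 [ 0.53591718 -0.32838669  0.09673768] [-0.11922513 -0.43580395 -0.12064034]
```

View pics/c3.png

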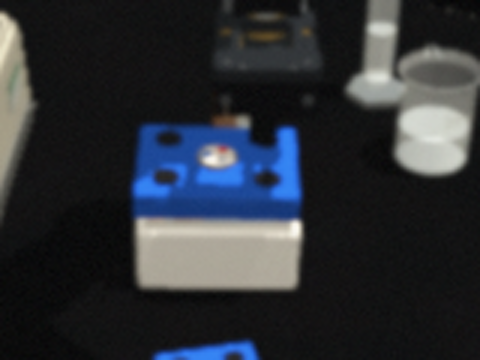

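The crop shows the lid down at the near-right disc D (265,178), with the fingers on the far-right disc C (263,135). Now press C.

Request:
arm_command(
  motion=[0,0,-0.001,0,0,0,0,0,0,-0.002,0,0,0,0,0,0,-0.003,0,0,0,0,0,0,-0.004,0,0,0,0,0,0,-0.005,0,0,0,0],
)

```text
time: 4.72
ee_pos: [0.536, -0.3289, 0.0942]
tcp_rot: [0.603, -3.083, 0.001]
ft_force: [-3.0, 2.0, 7.8]
finger_gap: 0.0007
grip_force: 3.5
```

Request:
arm_command(
  motion=[0,0,-0.001,0,0,0,0,0,0,-0.002,0,0,0,0,0,0,-0.003,0,0,0,0,0,0,-0.004,0,0,0,0,0,0,-0.005,0,0,0,0],
)

```text
time: 5.13
ee_pos: [0.5359, -0.3291, 0.0914]
tcp_rot: [0.604, -3.082, 0.002]
ft_force: [-6.5, 6.7, 20.3]
finger_gap: 0.0007
grip_force: 10.0
```

Request:
arm_command(
  motion=[0,0,0.02,0,0,0,0,0,0,0.035,0,0,0,0,0.035,0.015,0.035,0,0,0,0,0.07,0.029,0.035,0,0,0,0,0.07,0.029,0.03,0,0,0,0],
)

```text
time: 5.55
ee_pos: [0.6125, -0.2986, 0.1192]
tcp_rot: [-0.608, 3.075, -0.006]
ft_force: [-0.0, -0.5, 0.7]
finger_gap: 0.0006
grip_force: 0.0
```

Request:
arm_command(
  motion=[0,0,-0.004,0,0,0,0,0,0,-0.008,0,0,0,0,0,0,-0.012,0,0,0,0,0,0,-0.014,0,0,0,0,0,0,-0.016,0,0,0,0],
)

```text
time: 5.97
ee_pos: [0.6053, -0.3005, 0.1013]
tcp_rot: [0.601, -3.083, -0.0]
ft_force: [-0.9, -0.7, 0.6]
finger_gap: 0.0002
grip_force: 0.0
```

Request:
arm_command(
  motion=[0,0,-0.001,0,0,0,0,0,0,-0.003,0,0,0,0,0,0,-0.004,0,0,0,0,0,0,-0.006,0,0,0,0,0,0,-0.007,0,0,0,0],
)

```text
time: 6.38
ee_pos: [0.6065, -0.3005, 0.0961]
tcp_rot: [-0.603, 3.082, -0.002]
ft_force: [-1.5, 0.6, 7.4]
finger_gap: 0.0007
grip_force: 3.3
```

Request:
arm_command(
  motion=[0,0,-0.001,0,0,0,0,0,0,-0.002,0,0,0,0,0,0,-0.003,0,0,0,0,0,0,-0.004,0,0,0,0,0,0,-0.005,0,0,0,0],
)

```text
time: 6.8
ee_pos: [0.6072, -0.3009, 0.0922]
tcp_rot: [-0.603, 3.081, -0.004]
ft_force: [0.2, -0.3, 8.3]
finger_gap: 0.0005
grip_force: 4.1
```

Request:
arm_command(
  motion=[0,0,-0.001,0,0,0,0,0,0,-0.002,0,0,0,0,0,0,-0.003,0,0,0,0,0,0,-0.003,0,0,0,0,0,0,-0.003,0,0,0,0],
)

```text
time: 7.22
ee_pos: [0.6074, -0.301, 0.0916]
tcp_rot: [-0.604, 3.08, -0.006]
ft_force: [-4.5, 1.9, 16.0]
finger_gap: 0.0007
grip_force: 7.5
```

Request:
arm_command(
  motion=[0,0,-0.001,0,0,0,0,0,0,-0.002,0,0,0,0,0,0,-0.002,0,0,0,0,0,0,0.015,0,0,0,0,0,0,0.035,0,0,0,0],
)

```text
time: 7.63
ee_pos: [0.6053, -0.2997, 0.1214]
tcp_rot: [0.602, -3.082, -0.002]
ft_force: [0.5, -0.5, -0.7]
finger_gap: 0.0005
grip_force: 0.0
```

Request:
arm_command(
  motion=[-0.011,0.026,0,0,0,0,0,-0.022,0.052,0,0,0,0,0,-0.022,0.052,-0.008,0,0,0,0,-0.022,0.052,-0.014,0,0,0,0,-0.022,0.052,-0.018,0,0,0,0],
)

```text
time: 8.05
ee_pos: [0.5841, -0.248, 0.1028]
tcp_rot: [0.603, -3.083, -0.0]
ft_force: [0.2, -0.0, 0.2]
finger_gap: 0.0004
grip_force: 0.0
```

Request:
arm_command(
  motion=[0,0,-0.001,0,0,0,0,0,0,-0.003,0,0,0,0,0,0,-0.005,0,0,0,0,0,0,-0.006,0,0,0,0,0,0,-0.007,0,0,0,0],
)

```text
time: 8.47
ee_pos: [0.5844, -0.2486, 0.0972]
tcp_rot: [-0.602, 3.083, -0.001]
ft_force: [-1.9, -0.4, 5.6]
finger_gap: 0.0005
grip_force: 2.6
```

Request:
arm_command(
  motion=[0,0,-0.001,0,0,0,0,0,0,-0.002,0,0,0,0,0,0,-0.003,0,0,0,0,0,0,-0.004,0,0,0,0,0,0,-0.005,0,0,0,0],
)

```text
time: 8.88
ee_pos: [0.5843, -0.2481, 0.0928]
tcp_rot: [-0.602, 3.083, -0.001]
ft_force: [-1.7, 1.7, 5.6]
finger_gap: 0.0009
grip_force: 2.9
```

Request:
arm_command(
  motion=[0,0,-0.001,0,0,0,0,0,0,-0.002,0,0,0,0,0,0,-0.003,0,0,0,0,0,0,-0.004,0,0,0,0,0,0,-0.005,0,0,0,0],
)

```text
time: 9.3
ee_pos: [0.5844, -0.2479, 0.0903]
tcp_rot: [-0.604, 3.082, -0.002]
ft_force: [-6.9, 7.3, 21.1]
finger_gap: 0.0002
grip_force: 10.2
```

B is home. Recheck the other three: when fully home, the disc tops should be at 0.0905.

Request:
arm_command(
  motion=[0,0,0.02,0,0,0,0,0.011,-0.026,0.025,0,0,0,0,0.022,-0.052,0.025,0,0,0,0,0.022,-0.052,0.015,0,0,0,0,0.022,-0.052,0.009,0,0,0,0],
)

```text
time: 9.72
ee_pos: [0.6061, -0.3011, 0.0945]
tcp_rot: [-0.598, 3.084, 0.001]
ft_force: [-0.3, 0.2, -0.4]
finger_gap: 0.0006
grip_force: 0.0
```

Request:
arm_command(
  motion=[0,0,-0.002,0,0,0,0,0,0,-0.004,0,0,0,0,0,0,-0.006,0,0,0,0,0,0,-0.008,0,0,0,0,0,0,-0.008,0,0,0,0],
)

```text
time: 10.13
ee_pos: [0.6051, -0.2996, 0.0905]
tcp_rot: [0.605, -3.081, 0.001]
ft_force: [-5.0, 1.8, 11.5]
finger_gap: 0.0006
grip_force: 5.4
```

Request:
arm_command(
  motion=[0,0,0.02,0,0,0,0,-0.035,-0.015,0.025,0,0,0,0,-0.07,-0.029,0.025,0,0,0,0,-0.07,-0.029,0.015,0,0,0,0,-0.07,-0.029,0.008,0,0,0,0],
)

```text
time: 10.55
ee_pos: [0.5349, -0.3291, 0.0962]
tcp_rot: [-0.6, 3.082, -0.001]
ft_force: [-0.2, 0.2, -0.0]
finger_gap: 0.0007
grip_force: 0.0
```

Request:
arm_command(
  motion=[0,0,-0.002,0,0,0,0,0,0,-0.004,0,0,0,0,0,0,-0.006,0,0,0,0,0,0,-0.008,0,0,0,0,0,0,-0.008,0,0,0,0],
)

```text
time: 10.97
ee_pos: [0.537, -0.3287, 0.0904]
tcp_rot: [0.606, -3.082, 0.002]
ft_force: [-4.9, 2.9, 13.4]
finger_gap: 0.0011
grip_force: 6.6
```

Request:
arm_command(
  motion=[0,0,0.02,0,0,0,0,-0.011,0.026,0.025,0,0,0,0,-0.022,0.051,0.025,0,0,0,0,-0.022,0.051,0.015,0,0,0,0,-0.022,0.051,0.008,0,0,0,0],
)

```text
time: 11.38
ee_pos: [0.515, -0.2768, 0.0956]
tcp_rot: [-0.606, 3.081, -0.001]
ft_force: [-0.0, -0.6, 0.4]
finger_gap: 0.0006
grip_force: 0.0
```

Request:
arm_command(
  motion=[0,0,-0.002,0,0,0,0,0,0,-0.004,0,0,0,0,0,0,-0.006,0,0,0,0,0,0,-0.008,0,0,0,0,0,0,-0.008,0,0,0,0],
)

```text
time: 11.8
ee_pos: [0.5147, -0.2784, 0.0903]
tcp_rot: [0.603, -3.083, 0.001]
ft_force: [-4.8, 6.3, 16.9]
finger_gap: 0.0004
grip_force: 8.1
```

All four discs sit at 0.0903–0.0905. Retreat straight up and take a last look.

Request:
arm_command(
  motion=[0,0,0.02,0,0,0,0,0,0,0.05,0,0,0,0,0,0,0.08,0,0,0,0,0,0,0.11,0,0,0,0,0,0,0.13,0,0,0,0],
)

```text
time: 12.22
ee_pos: [0.5156, -0.2794, 0.2208]
tcp_rot: [-0.601, 3.08, -0.004]
ft_force: [0.4, 0.5, 0.1]
finger_gap: 0.0007
grip_force: 0.0
```

Request:
arm_command(
  motion=[-0.01,-0.03,0,0,0,0,0,-0.02,-0.06,0,0,0,0,0,-0.02,-0.06,0,0,0,0,0,-0.02,-0.06,0,0,0,0,0,-0.02,-0.06,0,0,0,0,0],
)

```text
time: 12.63
ee_pos: [0.4942, -0.3385, 0.217]
tcp_rot: [0.6, -3.083, -0.001]
ft_force: [-0.1, 0.1, -0.1]
finger_gap: 0.0008
grip_force: 0.0
```

```bash
python3 - <<'E'
from plant import manip
import cv2
from h import *
p=manip.capture('side')
cv2.imwrite('pics/c4.png',cv2.resize(p['img'][100:320,200:420,::-1],None,fx=2.5,fy=2.5,interpolation=cv2.INTER_CUBIC))
b=discs(p,(332,160),10); W=onz(p,[x[0] for x in b],0.0905)
print([x[0].round(1) for x in b],W.round(4),W.mean(0))
s=manip.state(); print(s['time'],s['ee_pos'],s['ft_force'])
E
```

```text
[array([316. , 147.7]), array([348.4, 147.1]), array([314.8, 160.7]), array([348.4, 161.6])] [[ 0.6056 -0.2977  0.0905]
 [ 0.535  -0.3304  0.0905]
 [ 0.5844 -0.2453  0.0905]
 [ 0.5119 -0.2722  0.0905]] [ 0.55919392 -0.28643704  0.0905    ]
12.6833 [ 0.4943618  -0.3380604   0.21707124] [0.04335987 0.34280914 0.36812515]
```

View pics/c4.png

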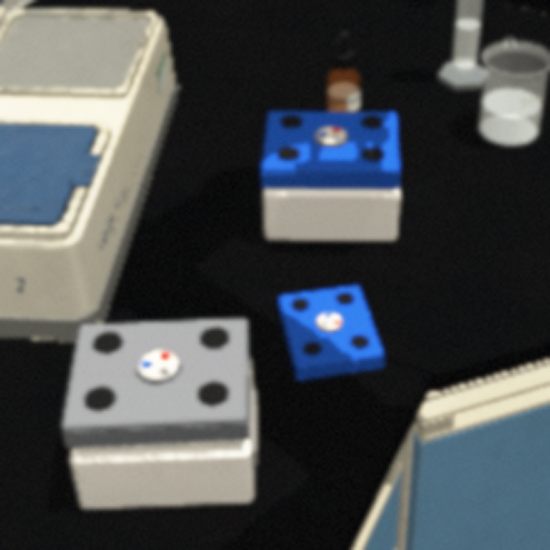

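The blue lid at crop (332,145) sits flat and centred on its box. The grey lid (160,370) and the small decoy (330,325) are untouched, and the arm is clear.

```bash
python3 -c "
from plant import manip
print(manip.finish_job())"
```

```text
the job is handed in; nothing more can be done
None
```

I pressed the blue lid home at all four corners (disc tops at 90.3–90.5 mm, 90.5 mm when sealed), left the grey lid untouched, and handed the job in at about 13 s; the hand-in returned no verdict.

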